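# Clear the gap and close up the parts bins

## Robot

A 7-joint arm with a two-finger parallel gripper is mounted at the origin on the work surface. World frame = base frame: x ahead of the robot, y to its left, z up, the work surface at z = 0. Lengths are in mm, angles in rad, forces in N, time in s.
With the tool pointing down it reaches from about 425 to 875 mm from the base axis. Payload 4.7 kg.
Tool frame: the origin (TCP) lies midway between the tips of the shut fingers; the grasp point (between the pads) lies 19 mm behind it; x points along the fingers, z is the direction in which the jaws open and shut, and the axes are right-handed (so a half turn about x gives the same grasp; the last joint's range is limited). The gripper opens to 85 mm and grips with 20 to 120 N. Pads are 22 mm wide; open, the fingers measure 114 mm over their backs; the gripper's body (76 mm by 85 mm) begins 54 mm behind the grasp point. The pads swing forward as they close: fully open they stand 13 mm farther back than shut.
Start: joints at [1.179, 0.321, -0.07, 1.45, 0.023, 1.371, -0.057], TCP at [256.573, -597.24, 231.349] pointing down, gripper open.
Joint ranges: [-2.86, 2.86], [-0.3, 2.09], [-1.38, 1.24], [0.06, 2.45], [-1.56, 4.7], [0.09, 2.05], [-2.69, 2.69]. Speed limits (rad/s): [2.57, 2.57, 3.14, 3.14, 3.14, 3.14, 3.14].

## Interface

Orientations are given as [roll, pitch, yaw] about the fixed x, y, z axes, in that order (R = Rz(yaw) Ry(pitch) Rx(roll)).
In Python, from rig import ctrl, eoat, solver, cams, close_job gives the robot as it stands. Calls block until the motion is done:
- ctrl.movep(position, orientation): joint-space move of the TCP to a pose.
- ctrl.move_straight(position, ori=None, vel=150): straight line of the TCP; ori=None keeps the orientation; vel is the mean speed in mm/s.
- ctrl.move_j(angles): joint-space move.
- eoat.set_gripper(opening, effort=None): finger opening in mm; effort is the grip in N (None keeps the last); returns when the fingers have stopped.
- ctrl.sleep(seconds).
- solver.solve_ik(position, orientation): joint angles nearest the present ones, or None.
- ctrl.get_state(): the state.
- cams.camera(name): name is "side" or "top"; returns a dict with "pixels" (384x512x3 uint8, red, green, blue), "z_map" (384x512 float32, mm along the optical axis (not along the pixel's ray), 0 where there is no reading), "fx", "fy", "cx", "cy" (pixels), "rvec" (rotation vector, rad) and "tvec" (3), from world to camera coordinates, as OpenCV has them. Camera axes: x right, y down, z forward; pixel columns grow to the right and rows downward; lengths in mm; the calibration is good to about 2 mm. A picture is of the moment at which its call begins.
A pose or a line that the arm cannot do raises ctrl.MotionError and nothing moves.
- close_job(): hands the job in, once; it reports no verdict.
Trained networks look in a picture, given as the dict that the camera call returned (one of the last four; its "shot" number tells which), for a name from the list of things; names that differ only in an ending like _2 or _b are one class to them, and where a whole thing is asked for, a point or a joint stands for the part that bears it (a point fixed in the world has none). Each returns a list of dicts, best first, with "score" (0 to 1); they miss things now and then, are a little off and sometimes report something else, mostly with a low value. They report only what shows in the picture. A call takes as long as a camera call.
- cams.recognise(query, picture): "box" ([centre column, centre row, width, height] in pixels, round what is visible of it).
- cams.cut_out(query, picture): "mask" (384x512 bool, what is visible of it) and "box" ([centre column, centre row, width, height] in pixels, round what is visible of it).
- cams.place_of(query, picture): "position" ([column, row] in pixels: a listed point, or the origin of a listed thing).
The state is a dict: "time": time; "joints": joint angles; "joint_velocities": joint speeds; "joint_efforts": joint torques, N m; "ee_pos": TCP position; "tcp_rot": TCP orientation; "ft_force": force on the tool from outside, world axes, zero at the start; "moment": the same for the moment, N m; "gripper_width": finger opening in mm.
Only numpy, scipy, OpenCV 4.12 (cv2) and the standard library are available. Lean on these libraries where they do the work, as an engineer would, in place of code of your own. Each camera call takes 0.05 s, during which the arm holds its last target. There are 200 camera calls.

## Task

A brass sleeve is standing in the gap between the two dark grey parts bins on the inspection bench. First stand it upright in the empty bin (the one with the grip rib), then close the gap: bring that bin, with the sleeve still standing in it, flush against the side of the full bin, so that there is no gap and the ends of the two bins are level. Leave the cup, the vee block and the brush where they are.

Things in the scene. Friction and masses are not known exactly. Their poses are not given: they have to be found in the camera images.
- full_bin: The full bin: grey plastic open box full of brass rings, fixed to the bench. 170 mm along its x, 130 mm along its y, 40 mm high, no rib. Origin: centre of the underside, on the bench top; z up. Neighbours butt against its long sides (faces at y = +65 and -65 mm); the loose bin starts 115 to 145 mm off one of them (+y or -y), with the sleeve in the gap.
- loose_bin: The loose empty bin, about 0.5 kg: grey open box of the same outline (170 mm along x, 130 along y), walls 40 mm high and 5 thick, floor 5 thick. A 12 mm divider along x at y = 0 leaves two 160 x 54 mm compartments (centres y = +/-33 mm). Origin: centre of underside; z up. Its x axis starts within 0.2 rad of the full bin's; flush puts its origin at x = 0, y = +/-130 mm in the full bin's frame.
- loose_bin_rib (a point): Centre of the top of the loose bin's straight grip rib, 80 mm above the bin's underside, straight over its origin. The rib stands on the divider: 90 mm long along the bin's x, 14 mm thick along y, rising 40 mm above the walls.
- sleeve: The brass sleeve: a round solid of brass colour, about 0.3 kg, standing upright in the gap between the bins. Foot flange 44 mm in diameter and 8 mm thick, then (from 12 mm up) a plain body 30 mm in diameter up to 70 mm above the underside. Origin: centre of the underside; z along its axis, up.
- cup: White ceramic cup, 76 mm across, 85 mm high; origin centre of underside. Bystander, not to be disturbed.
- vee_block: Steel vee block, 90 x 60 x 50 mm; origin centre of underside. Bystander, not to be disturbed.
- brush: Hand brush lying on the bench to the left of the bins; origin at its underside. Bystander, not to be disturbed.

How it is judged:
By the outcome, as a careful person would: the job done as asked, in the order asked, and still so for the second after the job is handed in, with the robot touching nothing.
It also fails if it takes over 51 s, if anything falls off the work surface, if the arm or the gripper's body presses on something with over 40 N, if the wrist force passes 120 N, or if a joint passes its speed limit or range.

## Working session

There is one attempt and no reset: what is moved stays moved. The work goes in short steps, each a Python script; the robot and the scene stay as the last script left them, time stands still between calls to the robot, and variables do not carry over. Pictures are saved under pics/ and viewed, about 8 in all and at most 12, crops included, and the job is handed in when it is done.

```bash
mkdir -p pics
cat > h.py <<'E'
import numpy as np, cv2
from rig import ctrl, eoat, solver, cams, close_job
def cloud(p):
    R=cv2.Rodrigues(np.array(p["rvec"],float))[0]; t=np.array(p["tvec"],float).ravel()
    z=p["z_map"].astype(float); v,u=np.mgrid[:z.shape[0],:z.shape[1]]
    c=np.stack([(u-p["cx"])/p["fx"]*z,(v-p["cy"])/p["fy"]*z,z],-1)
    w=(c-t)@R; w[z<=0]=np.nan
    return w
def ray(p,px,h):
    R=cv2.Rodrigues(np.array(p["rvec"],float))[0]; t=np.array(p["tvec"],float).ravel()
    d=R.T@np.array([(px[0]-p["cx"])/p["fx"],(px[1]-p["cy"])/p["fy"],1]); o=-R.T@t
    return o+d*(h-o[2])/d[2]
def save(p,n): cv2.imwrite(f"pics/{n}.png",p["pixels"][:,:,::-1])
E
ls
python3 - <<'E'
from h import *
s=ctrl.get_state(); print(s)
ps={n:cams.camera(n) for n in("top","side")}
cv2.imwrite("pics/a.png",np.hstack([cv2.resize(ps[n]["pixels"],(400,300)) for n in ps])[:,:,::-1])
save(ps["top"],"top0")
for n,p in ps.items():
    R=cv2.Rodrigues(np.array(p["rvec"],float))[0]; print(n,p["fx"],"cam",-R.T@np.array(p["tvec"]).ravel(),R[2])
    W=cloud(p)
    for q in["full_bin","loose_bin","sleeve","cup","vee_block","brush"]:
        r=cams.cut_out(q,p)
        for d in r[:2]:
            m=d["mask"]; w=W[m]; w=w[~np.isnan(w[:,0])]
            print(q,round(d["score"],2),np.round(d["box"]),m.sum(),len(w) and np.round([w.min(0),np.median(w,0),w.max(0)]).tolist())
    for q,h in[("loose_bin_rib",80),("sleeve",0),("full_bin",0),("loose_bin",0)]:
        for d in cams.place_of(q,p)[:2]: print(q,round(d["score"],2),np.round(d["position"]),np.round(ray(p,d["position"],h)))
E
```

```text
h.py
pics
{'time': 0.0, 'joints': array([ 1.17909459,  0.32177985, -0.07009219,  1.45171523,  0.02258405,
        1.3707541 , -0.05687369]), 'joint_velocities': array([-0.00135788, -0.00015971, -0.00176566, -0.00032168,  0.00026231,
       -0.00099277, -0.00061226]), 'joint_efforts': array([ 6.86350231e-04, -4.93585646e+01, -3.81652554e-01, -3.14335155e+01,
        1.29178583e-02,  1.12503703e-02, -1.08952582e-05]), 'ee_pos': array([ 256.34201181, -596.72933348,  230.23135357]), 'tcp_rot': array([-3.09837564,  1.56892673,  2.01987673]), 'ft_force': array([0.11868173, 0.64099505, 0.28400026]), 'moment': array([0.09223929, 0.08398666, 0.01766626]), 'gripper_width': 85.51097987503533}
top 438.2533740724505 cam [ 376.16371535  -19.7812702  1174.5525986 ] [ 0.1244376   0.03203272 -0.99171023]
full_bin 0.69 [307. 188.  59.  74.] 3311 [[449.0, -206.0, -4.0], [546.0, -117.0, 34.0], [651.0, -36.0, 47.0]]
loose_bin 0.74 [212. 214.  68.  72.] 3210 [[373.0, 39.0, -3.0], [473.0, 128.0, 6.0], [571.0, 216.0, 87.0]]
sleeve 0.58 [256. 196.  19.  18.] 212 [[504.0, -10.0, -1.0], [519.0, 10.0, 63.0], [5
[... 1040 characters left out ...]
 83.0]]
sleeve 0.51 [259. 206.  18.  28.] 258 [[500.0, -22.0, -3.0], [514.0, 18.0, 36.0], [539.0, 32.0, 72.0]]
cup 0.59 [202. 307.  37.  40.] 1164 [[364.0, 319.0, -4.0], [405.0, 377.0, 53.0], [438.0, 417.0, 88.0]]
vee_block 0.9 [345. 156.  26.  23.] 506 [[397.0, -451.0, 0.0], [444.0, -396.0, 38.0], [495.0, -364.0, 53.0]]
brush 0.73 [126. 282.  64.  41.] 895 [[537.0, 397.0, -4.0], [652.0, 427.0, 16.0], [753.0, 458.0, 24.0]]
loose_bin_rib 0.89 [247. 225.] [472. 126.  80.]
loose_bin_rib 0.62 [248. 244.] [428. 177.  80.]
sleeve 0.73 [259. 216.] [517.  13.   0.]
full_bin 0.58 [276. 190.] [ 550. -122.    0.]
loose_bin 0.89 [250. 245.] [466. 120.  -0.]
loose_bin 0.27 [344. 157.] [ 460. -427.    0.]
```

```bash
cat >> h.py <<'E'
from scipy.optimize import minimize
def top(): return cams.camera("top")
def hpts(W,lo,hi,c,r):
    w=W.reshape(-1,3); w=w[~np.isnan(w[:,0])]
    return w[(w[:,2]>lo)&(w[:,2]<hi)&(np.hypot(*(w[:,:2]-c).T)<r)]
def rect(x):
    c,(a,b),t=cv2.minAreaRect(x[:,:2].astype(np.float32))
    if a<b: a,b,t=b,a,t+90
    t=(np.radians(t)+np.pi/2)%np.pi-np.pi/2
    return np.array(c).round(1),round(a,1),round(b,1),round(t,4)
E
python3 - <<'E'
from h import *
for n in("top","side"):
    p=cams.camera(n); W=cloud(p)
    for q,lo,hi,c,r in[("full",28,60,(546,-118),115),("loose rim",30,95,(470,130),115),("rib",60,95,(471,130),70),("sleeve",55,85,(518,12),35)]:
        x=hpts(W,lo,hi,c,r)
        if q!="sleeve": x=x[np.hypot(*(x[:,:2]-(518,12)).T)>28]
        print(n,q,len(x),rect(x),x.mean(0).round(1))
    u=[int(v) for v in((190,140,360,270) if n=="top" else (190,140,340,290))]
    im=p["pixels"][u[1]:u[3],u[0]:u[2],::-1]; cv2.imwrite(f"pics/c_{n}.png",cv2.resize(im,None,fx=4,fy=4,interpolation=cv2.INTER_CUBIC))
E
```

```text
top full 2684 (array([ 547.1, -118.2]), 170.5, 131.1, np.float64(0.2444)) [ 546.4 -118.7   35. ]
top loose rim 869 (array([472.9, 128.7]), 170.4, 130.7, np.float64(0.3839)) [472.2 129.4  49.6]
top rib 221 (array([472.9, 128.4]), 90.1, 14.6, np.float64(0.3813)) [472.1 127.1  78.5]
top sleeve 108 (array([523.9,  11.2]), 29.0, 27.5, np.float64(0.3277)) [523.6  10.9  68.9]
side full 1349 (array([ 543.3, -119.1]), 171.3, 135.5, np.float64(0.2466)) [ 541.6 -117.5   34.5]
side loose rim 1190 (array([470.4, 127. ]), 171.0, 135.3, np.float64(0.3899)) [467.1 131.   46.8]
side rib 262 (array([469.1, 127.7]), 88.7, 16.6, np.float64(0.4048)) [467.3 129.4  73.8]
side sleeve 79 (array([519.9,  11.7]), 28.9, 26.8, np.float64(-0.904)) [518.9  13.2  66.3]
```

View pics/c_top.png

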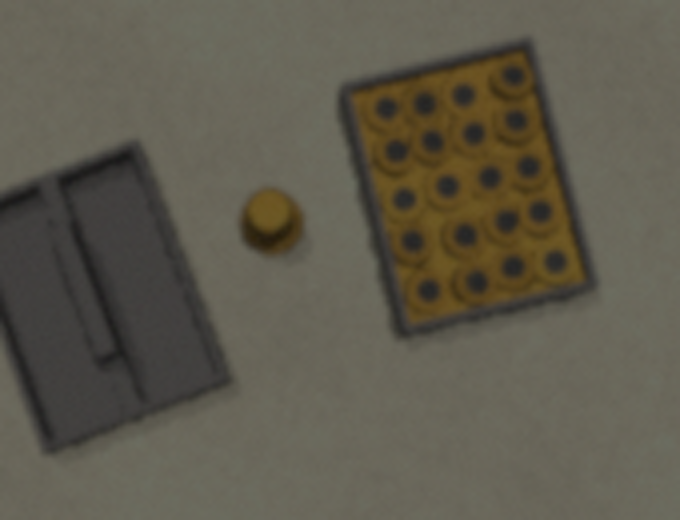

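View pics/a.png

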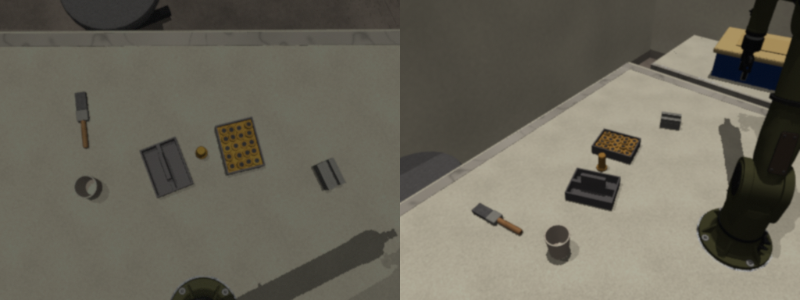

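```bash
cat >> h.py <<'E'
from scipy.spatial.transform import Rotation as Ro
def ori(a):
    z=np.array([np.cos(a),np.sin(a),0]); x=np.array([0,0,-1.]); 
    return Ro.from_matrix(np.stack([x,np.cross(z,x),z],1)).as_euler("xyz")
def jawdir(r): return Ro.from_euler("xyz",r).as_matrix()[:,2]
U=lambda a:np.array([np.cos(a),np.sin(a)]); N=lambda a:np.array([-np.sin(a),np.cos(a)])
FULL=np.array([545.3,-118.6]);FA=.2450;LOOSE=np.array([471.4,128.]);LA=.385;SL=np.array([522.3,11.3])
SP=LOOSE+48*U(LA)-33*N(LA)
TG=FULL+130*N(FA)
def st(): 
    s=ctrl.get_state(); print(round(s["time"],2),s["ee_pos"].round(1),"jaw",np.round(jawdir(s["tcp_rot"]),3),"F",s["ft_force"].round(1),"w",round(s["gripper_width"],1),"j7",s["joints"][6].round(2)); return s
E
python3 - <<'E'
from h import *
print(SP,TG); st()
for nm,xy,a in[("s",SL,.31),("p",SP,LA),("r",LOOSE,LA+np.pi/2),("t",TG,FA+np.pi/2)]:
  for k in(0,np.pi):
    for z in(38,200):
      q=solver.solve_ik([*xy,z],ori(a+k)); print(nm,k,z,None if q is None else np.round(q,2))
E
```

```text
[528.27977628 115.44249029] [513.76767778   7.51785225]
1.2 [ 256.5 -597.2  231.3] jaw [ 0.395 -0.919 -0.   ] F [-0.2  0.7  0.5] w 85.5 j7 -0.06
s 0 38 [ 0.63  0.34 -0.79  1.95  0.29  0.97  0.01]
s 0 200 [ 0.67  0.13 -0.79  1.79  0.09  1.27  0.17]
s 3.141592653589793 38 [-0.99  0.41  1.07  2.   -0.43  0.98 -2.53]
s 3.141592653589793 200 None
p 0 38 [ 0.61  0.49 -1.04  1.9   0.49  1.04 -0.25]
p 0 200 [ 0.56  0.2  -0.92  1.74  0.17  1.28 -0.01]
p 3.141592653589793 38 [-1.16  0.46  1.07  1.96 -0.48  1.01 -2.62]
p 3.141592653589793 200 None
r 0 38 [ 0.53  0.3  -0.93  2.02  0.29  0.96  1.4 ]
r 0 200 [ 0.6   0.04 -0.93  1.86  0.03  1.26  1.62]
r 3.141592653589793 38 [ 0.55  0.31 -0.96  2.02  0.31  0.96 -1.75]
r 3.141592653589793 200 [ 0.71  0.05 -1.04  1.85  0.05  1.26 -1.53]
t 0 38 [ 0.67  0.33 -0.83  1.97  0.3   0.97  1.52]
t 0 200 [ 0.67  0.1  -0.77  1.81  0.07  1.27  1.69]
t 3.141592653589793 38 [ 0.59  0.3  -0.73  1.97  0.25  0.96 -1.59]
t 3.141592653589793 200 [ 0.65  0.1  -0.75  1.81  0.07  1.27 -1.45]<sys>:0: UserWarning: Gimbal lock detected. Setting third angle to zero since it is not possible to uniquely determine all angles.
```

```bash
sed -i 's/48\*U(LA)/42*U(LA)/' h.py; python3 -W ignore - <<'E'
from h import *
o=ori(.31)
ctrl.movep([*SL,180],o); st()
eoat.set_gripper(70,40)
ctrl.move_straight([*SL,32],vel=120); st()
p=cams.camera("side"); im=p["pixels"][100:260,180:340,::-1]; cv2.imwrite("pics/g.png",cv2.resize(im,(560,560),interpolation=cv2.INTER_CUBIC))
eoat.set_gripper(20,40); st()
ctrl.move_straight([*SL,135],vel=120); st()
p=cams.camera("side"); im=p["pixels"][60:260,180:340,::-1]; cv2.imwrite("pics/g2.png",cv2.resize(im,(480,600),interpolation=cv2.INTER_CUBIC))
E
```

```text
3.57 [522.6   9.8 180. ] jaw [ 0.953  0.303 -0.   ] F [-0.3  0.5 -0.9] w 85.7 j7 0.15
5.26 [523.   11.3  32.8] jaw [0.952 0.305 0.001] F [-1.1 -0.5 -0.5] w 70.2 j7 0.02
5.75 [523.1  11.4  32.6] jaw [0.952 0.305 0.002] F [2.  0.2 1.9] w 28.8 j7 0.02
6.76 [521.5  11.2 134.1] jaw [ 0.952  0.305 -0.002] F [-0.  -0.4 -3.7] w 29.2 j7 0.12
```

View pics/g2.png

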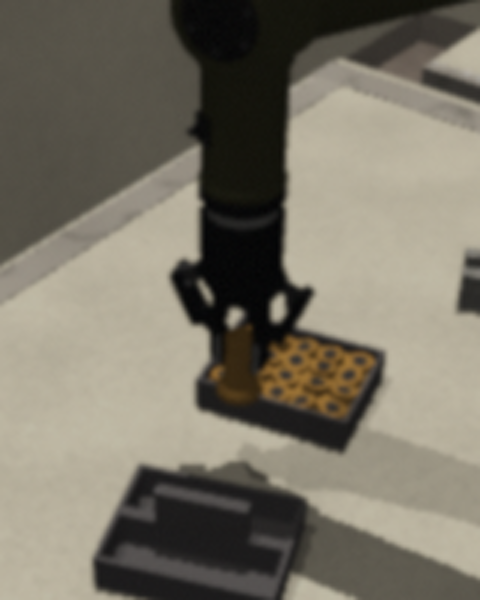

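```bash
python3 -W ignore - <<'E'
from h import *
print(SP)
ctrl.move_straight([*SP,135],ori(LA),vel=120)
ctrl.move_straight([*SP,76],vel=100); s=st(); f0=s["ft_force"]
p=cams.camera("side"); im=p["pixels"][150:290,190:320,::-1]; cv2.imwrite("pics/g3.png",cv2.resize(im,(557,600),interpolation=cv2.INTER_CUBIC))
W=cloud(p)
x=hpts(W,85,130,SP,110)
m=cams.cut_out("sleeve",p)
for d in m[:1]:
    w=W[d["mask"]]; w=w[~np.isnan(w[:,0])]; print(d["score"],d["box"],np.median(w,0),w.min(0),w.max(0))
for q,h in[("sleeve",44),("loose_bin_rib",80)]:
    for d in cams.place_of(q,p)[:1]: print(q,d["score"],d["position"],ray(p,d["position"],h))
E
```

```text
[522.71898568 113.18913547]
8.55 [523.1 113.4  76.3] jaw [0.927 0.376 0.001] F [ 0.6  0.9 -3.8] w 28.9 j7 -0.09
0.73 [238.8, 212.3, 11.3, 21.5] [514.46396242 119.04131441  92.28182372] [498.26435543  91.17786322  29.40374416] [558.7028614  136.59015438 115.23522222]
sleeve 0.58 [237.0, 220.3] [529.07214221 101.16584506  44.        ]
loose_bin_rib 0.82 [248.2, 226.0] [467.51747914 126.46264117  80.        ]
```

View pics/g3.png

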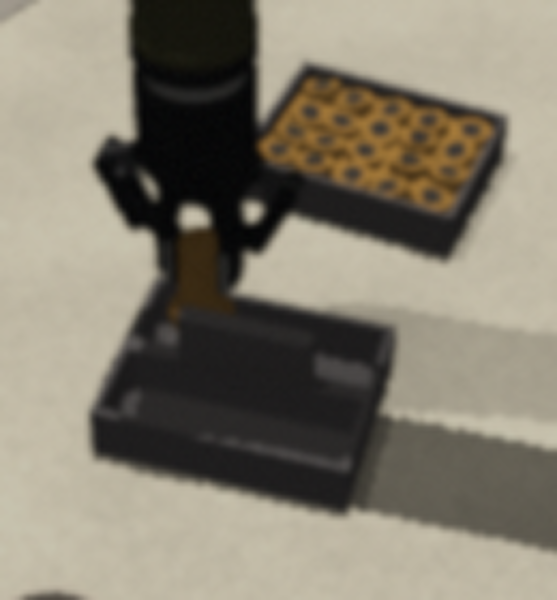

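```bash
python3 -W ignore - <<'E'
from h import *
f0=ctrl.get_state()["ft_force"]; ok=True
for z in(68,60,50,43,40,38,37):
    ctrl.move_straight([*SP,z],vel=60); s=ctrl.get_state(); print(z,s["ee_pos"].round(1),(s["ft_force"]-f0).round(1))
    if np.abs(s["ft_force"]-f0).max()>6: break
st()
E
```

```text
68 [522.2 113.   67.4] [1.1 0.2 0.9]
60 [522.2 113.1  59.4] [ 0.6 -0.3  1. ]
50 [522.2 113.1  49.4] [ 1.8 -0.1  1.4]
43 [522.3 113.1  42.5] [1.6 0.6 1. ]
40 [522.6 113.2  39.9] [ 1.4 -0.8  1.2]
38 [522.6 113.2  37.9] [0.  0.5 1.1]
37 [522.9 113.2  37.6] [-0.3 -0.5  7.7]
10.65 [522.9 113.2  37.6] jaw [0.927 0.376 0.   ] F [-1.3 -0.5  3.4] w 28.7 j7 -0.13
```

```bash
cat >> h.py <<'E'
def measure(p,c):
    W=cloud(p)
    rb=hpts(W,60,95,c,70); rb=rb[np.abs((rb[:,:2]-c)@N(.31))<16]
    rim=hpts(W,28,95,c,115); out={}
    print("rib",len(rb),rect(rb)); print("full",rect(hpts(W,28,60,FULL,106)))
    return W
E
python3 -W ignore - <<'E'
from h import *
eoat.set_gripper(46); 
ctrl.move_straight([*SP,130],vel=150); st()
ctrl.movep([400,-250,220],ori(LA)); st()
p=top(); W=measure(p,LOOSE)
x=hpts(W,30,95,LOOSE,112); print("loose",rect(x))
x=hpts(W,55,95,SP,19); print("sleeve",rect(x),x.mean(0))
im=p["pixels"][140:270,160:360,::-1]; cv2.imwrite("pics/p1.png",cv2.resize(im,None,fx=4,fy=4,interpolation=cv2.INTER_CUBIC))
E
```

```text
11.72 [522.2 112.8 129.3] jaw [ 0.927  0.375 -0.001] F [-1.6  0.6  0.4] w 45.9 j7 -0.04
13.19 [ 400.6 -248.8  219.6] jaw [0.926 0.377 0.   ] F [-0.5  0.8 -1.1] w 46.0 j7 0.92
rib 220 (array([472.9, 128.1]), 90.1, 14.4, np.float64(0.3834))
full (array([ 547.2, -118.2]), 171.1, 130.6, np.float64(0.2473))
loose (array([472.9, 128.5]), 170.2, 130.5, np.float64(0.3823))
sleeve (array([523.2, 111.7]), 27.8, 27.0, np.float64(0.8072)) [522.44843334 111.02476603  73.87242161]
```

View pics/p1.png

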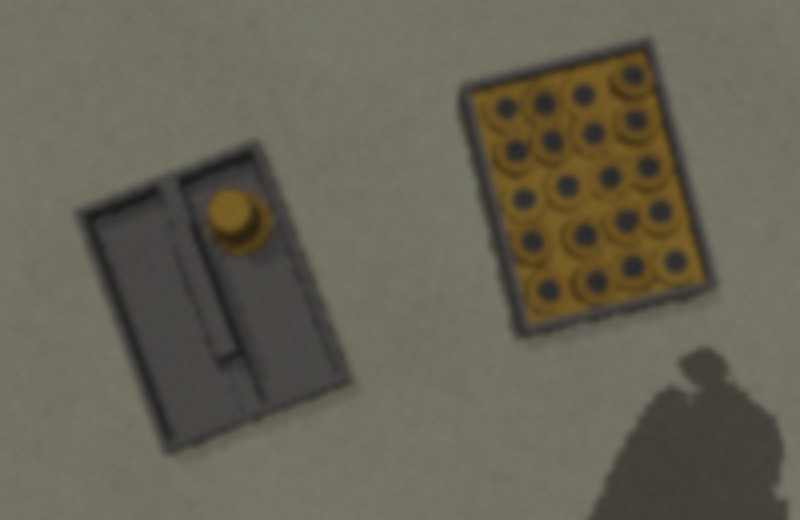

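```bash
cat >> h.py <<'E'
LT=np.array([472.9,128.4]);LTA=.383;FT=np.array([547.15,-118.2]);FTA=.246;B=np.array([-.5,.5])
def tcp(d,a=FTA,off=0): return FT+(130+d)*N(a)+off*U(a)-10*U(a)+B   # bin at gap d
G=LT+B-10*U(LTA)
E
python3 -W ignore - <<'E'
from h import *
h=np.pi/2
ctrl.movep([*G,150],ori(LTA+h)); st()
ctrl.move_straight([*G,47],vel=120); st()
eoat.set_gripper(5,60); s=st(); f0=s["ft_force"]
d0=(LT-FT)@N(FTA)-130
ctrl.move_straight([*tcp(12),s["ee_pos"][2]],ori(FTA+h),vel=60); st()
for d in(8,5,4,3,2,1):
    ctrl.move_straight([*tcp(d),s["ee_pos"][2]],vel=30); e=ctrl.get_state(); f=e["ft_force"]-f0
    print(d,e["ee_pos"].round(1),"N",(f[:2]@N(FTA)).round(1),"U",(f[:2]@U(FTA)).round(1),"z",f[2].round(1))
    if f[:2]@N(FTA)>15: break
st()
p=cams.camera("side"); im=p["pixels"][130:270,200:350,::-1]; cv2.imwrite("pics/f1.png",cv2.resize(im,None,fx=4,fy=4,interpolation=cv2.INTER_CUBIC))
E
```

```text
14.68 [463.6 123.5 149.9] jaw [-0.371  0.929 -0.001] F [ 0.7 -0.3 -0.5] w 45.8 j7 1.5
15.69 [463.8 125.4  47.6] jaw [-0.374  0.928 -0.   ] F [ 1.1 -1.3  1.1] w 46.3 j7 1.32
16.07 [463.8 124.9  47.7] jaw [-0.373  0.928 -0.001] F [-0.8 -1.9  5.6] w 13.2 j7 1.32
18.13 [502.   20.3  47.9] jaw [-0.245  0.969  0.003] F [-1.6  5.4  1.3] w 13.3 j7 1.41
8 [503.2  15.8  47.9] N 7.2 U 0.2 z -4.4
5 [503.9  12.4  47.8] N 6.5 U 1.2 z -4.7
4 [504.1  11.4  47.8] N 6.1 U 2.3 z -5.2
3 [504.4  10.4  47.8] N 6.6 U 0.2 z -4.5
2 [504.6   9.4  47.8] N 7.5 U 1.3 z -4.1
1 [504.9   8.5  47.8] N 6.7 U 0.9 z -4.2
19.67 [504.9   8.5  47.8] jaw [-0.245  0.97   0.002] F [-1.6  4.9  1.4] w 13.0 j7 1.43
```

View pics/f1.png

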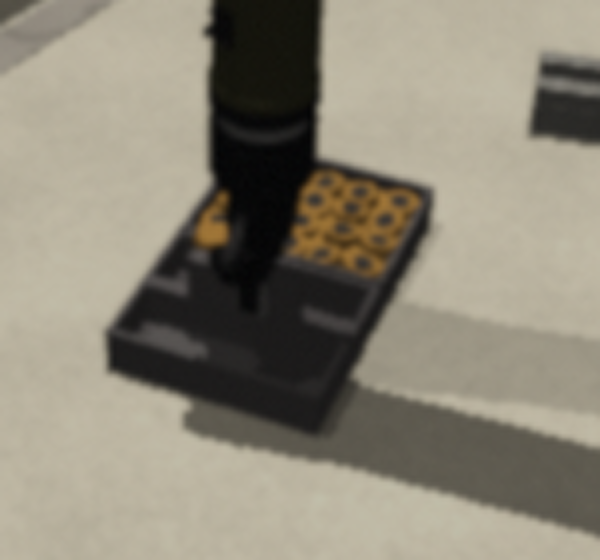

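The bins are nearly touching (seam near (330,270) in the crop), with the sleeve visible at (210,225). I'll keep pushing until contact, release, and check from above.

```bash
cat > push.py <<'E'
from h import *
import sys
h=np.pi/2; start,off,z=map(float,sys.argv[1:4])
f0=ctrl.get_state()["ft_force"]@np.eye(3)
for d in np.arange(start,start-7,-.7):
    ctrl.move_straight([*tcp(d,off=off),z],vel=20); e=ctrl.get_state(); f=e["ft_force"]
    print(d.round(1),e["ee_pos"].round(1),"N",(f[:2]@N(FTA)).round(1),"U",(f[:2]@U(FTA)).round(1),"z",f[2].round(1))
    if f[:2]@N(FTA)>20: break
eoat.set_gripper(40); st()
x,y,_=ctrl.get_state()["ee_pos"]
ctrl.move_straight([x,y,150],vel=150)
ctrl.movep([400,-300,220],ori(FTA+h)); st()
p=top(); W=measure(p,FT+130*N(FTA)); C=FT+65*N(FTA)
al=hpts(W,28,95,C,157); print("both",rect(al))
q=np.stack([(al[:,:2]-FT)@U(FTA),(al[:,:2]-FT)@N(FTA)],1)
for lo,hi in((-60,-5),(-5,50),(80,125),(125,185)):
    k=q[(q[:,1]>lo)&(q[:,1]<hi),0]; print("ends",lo,hi,np.sort(k)[[0,3,-4,-1]].round(1))
SS=FT+130*N(FTA)+42*U(FTA)-33*N(FTA); x=hpts(W,55,95,SS,22); print("sleeve",SS,rect(x),x[:,2].max())
im=p["pixels"][140:270,190:360,::-1]; cv2.imwrite(f"pics/{sys.argv[4]}.png",cv2.resize(im,None,fx=4.6,fy=4.6,interpolation=cv2.INTER_CUBIC))
E
python3 -W ignore push.py 0.3 0 47.7 e1
```

```text
0.3 [505.    8.   47.8] N 5.3 U -1.3 z 1.8
-0.4 [505.2   7.3  47.8] N 6.0 U 0.6 z 2.1
-1.1 [505.3   6.6  47.8] N 5.3 U 0.2 z 1.4
-1.8 [505.5   6.   47.8] N 5.8 U 0.2 z 2.0
-2.5 [505.6   5.4  47.8] N 5.7 U 0.3 z 2.3
-3.2 [505.7   5.4  47.8] N 6.9 U -0.1 z 2.7
-3.9 [505.7   5.3  47.8] N 8.5 U 0.4 z 2.0
-4.6 [505.6   5.4  47.8] N 10.2 U -0.5 z 3.1
-5.3 [505.6   5.3  47.9] N 11.2 U -0.5 z 3.0
-6.0 [505.6   5.3  47.9] N 13.1 U -1.0 z 2.9
22.59 [506.9  -0.9  47.6] jaw [-0.242  0.97  -0.001] F [ 0.1  0.  -0.6] w 40.1 j7 1.44
24.66 [ 400.6 -298.5  219.6] jaw [-0.246  0.969  0.001] F [ 0.5  0.3 -0.1] w 40.2 j7 2.29
rib 197 (array([514.7,   8.1]), 89.9, 13.5, np.float64(0.2509))
full (array([ 543.1, -101.4]), 171.1, 164.7, np.float64(0.2496))
both (array([531.5, -55.1]), 260.4, 171.3, np.float64(-1.3219))
ends -60 -5 [-85.2 -84.9  84.3  84.9]
ends -5 50 [-85.4 -85.2  84.4  85.7]
ends 80 125 [-85.4 -85.1  84.1  84.4]
ends 125 185 [-85.5 -85.4  84.7  84.9]
sleeve [564.26350487 -13.89214818] (array([562.1, -14.8]), 28.4, 28.0, np.float64(-0.7887)) 79.6003235384369
```

View pics/e1.png

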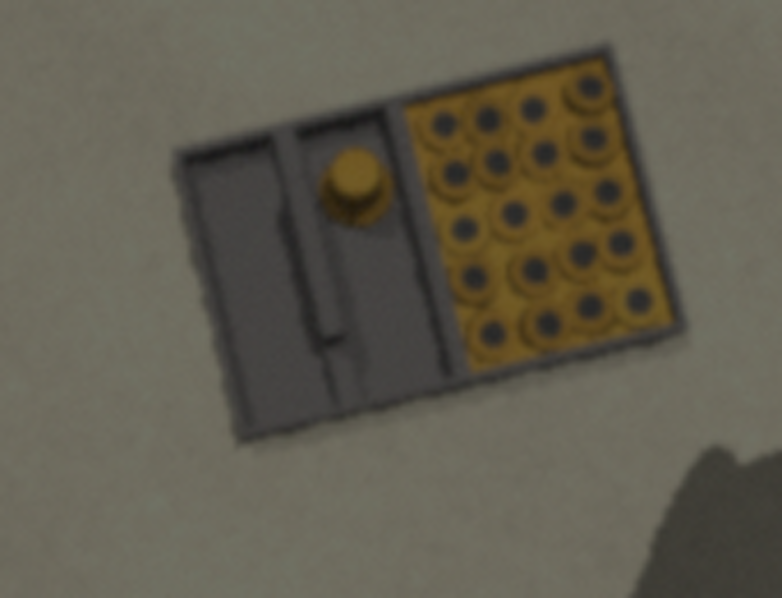

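```bash
python3 -W ignore -c "
from h import *
close_job()"
```

```text
the job is handed in; nothing more can be done
```

I stood the sleeve upright in the near compartment of the loose bin. Then I gripped the bin by its rib, dragged it across, squared it to the full bin and pressed it on until it stopped. I released it, moved the arm clear and handed the job in at about 25 s.

**Last checks, from the top camera:**
- **Flush:** the two bins together measure 260.4 × 171.3 mm, against an ideal 260 × 170 mm. The picture shows no gap.
- **Ends level:** the ends agree to about 1 mm.
- **Angle:** the rib's angle is within about 0.005 rad of the full bin's.
- **Sleeve:** it is still standing, with its top at about 75–80 mm as expected. It sits about 2 mm from where I planned.

**What did not go to plan:** the final press reached only 13 N, below my 20 N stopping mark. By then the tool had stopped moving for several steps, and that told me the bins were touching.

I kept away from the cup, vee block and brush, but did not measure them again at the end.

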